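Check weighing on the rain recorder

TASK

Do a check weighing on the rain recorder: lock its beam by turning the wing-shaped lock knob clockwise until it clicks past its detent; then, with the beam locked, put every one of the small steel check weights into the brass bowl and turn the round tare knob fully anticlockwise to its stop. With all the weights in, click the lock knob back anticlockwise past its detent and leave the beam free to weigh for at least two seconds, then click it clockwise again so that the loaded recorder is left locked. Never put a weight into the bowl while the beam is free, and leave the rusty weight, the measuring cylinder and the scoop where they are.

Things in the scene. Friction and masses are not known exactly. Their poses are not given: they have to be found in the camera images.
- weight1: a small bright steel check weight, 4 to 6 of which are there (None if this one is absent): a round body 32 mm in diameter and 24 mm high with a round grip stud on top, 14 mm in diameter and 20 mm tall (44 mm in all); about 0.16 kg. Stands upright on the table at the start, left of the recorder. Origin: centre of the underside; z: up along the stud
- weight2: a small bright steel check weight, 4 to 6 of which are there (None if this one is absent): a round body 32 mm in diameter and 24 mm high with a round grip stud on top, 14 mm in diameter and 20 mm tall (44 mm in all); about 0.16 kg. Stands upright on the table at the start, left of the recorder. Origin: centre of the underside; z: up along the stud
- weight3: a small bright steel check weight, 4 to 6 of which are there (None if this one is absent): a round body 32 mm in diameter and 24 mm high with a round grip stud on top, 14 mm in diameter and 20 mm tall (44 mm in all); about 0.16 kg. Stands upright on the table at the start, left of the recorder. Origin: centre of the underside; z: up along the stud
- weight4: a small bright steel check weight, 4 to 6 of which are there (None if this one is absent): a round body 32 mm in diameter and 24 mm high with a round grip stud on top, 14 mm in diameter and 20 mm tall (44 mm in all); about 0.16 kg. Stands upright on the table at the start, left of the recorder. Origin: centre of the underside; z: up along the stud
- weight5: a small bright steel check weight, 4 to 6 of which are there (None if this one is absent): a round body 32 mm in diameter and 24 mm high with a round grip stud on top, 14 mm in diameter and 20 mm tall (44 mm in all); about 0.16 kg. Stands upright on the table at the start, left of the recorder. Origin: centre of the underside; z: up along the stud
- weight6: a small bright steel check weight, 4 to 6 of which are there (None if this one is absent): a round body 32 mm in diameter and 24 mm high with a round grip stud on top, 14 mm in diameter and 20 mm tall (44 mm in all); about 0.16 kg. Stands upright on the table at the start, left of the recorder. Origin: centre of the underside; z: up along the stud
- recorder: the weighing rain recorder, fixed: a low grey housing 190 mm (x) by 400 mm (y) by 45 mm high; the brass bowl stands on the middle of its top, a knob on the top 150 mm to either side of the bowl along y (which knob is at which end varies). Origin: centre of the underside, on the table
- bowl_floor (a point): centre of the inner floor of the brass bowl, which is fixed on the recorder, 55 mm above the table. Open-topped bowl: flat inner floor about 134 mm across, inside of the rim about 156 mm across and 36 mm above this point (rim 91 mm above the table), walls 4 mm. z up
- lock_grip (a point): on the axis of the lock knob at grip height, 83 mm above the table. Knob: a black wing, an upright bar 56 mm long, 13 mm thick, from 22 mm below this point to 9 mm above it, on a turning disc 54 mm across (its top 22 mm below); beside it, below the disc's top, a pivot post 45 mm from the axis carries its over-centre sprung strut. The point turns with the knob: x runs along the bar, z up
- lock (a joint): angle of the lock knob, rad: 0 = beam free (anticlockwise end), 1.4 = beam locked (clockwise end, seen from above; it grows clockwise). Sprung detent, crest at 0.7: resists with up to 0.25 N m, springs back if released short of the crest, carries the knob on once past. Starts near 0, free
- tare_grip (a point): point on the axis of the tare knob at the height to grip, 82 mm above the table. The tare knob is a plain round aluminium knob 36 mm in diameter, with a black line on top, on a turning skirt 48 mm across; the knob reaches from 22 mm below this point (skirt top) to 10 mm above it. The point turns with the knob: x along the black line, z up
- tare (a joint): angle of the tare knob, rad: 0 = fully anticlockwise, at the stop; grows clockwise (seen from above) to 2.6. Light friction (0.03 N m), stays where it is left. Starts between 1.2 and 2.4, so it may need two grips
- rusty_weight: an old rusty brown iron weight, 46 mm in diameter, 78 mm high with its ring, standing among the check weights; not part of the job. Origin: centre of the underside
- measuring_cylinder: an open aluminium measuring cylinder, 52 mm in diameter, 130 mm high, standing on the table to the right of the recorder; leave alone. Farther right (beyond y = -0.5) a fixed teak shelf with a tin funnel over a glass tube stands up to 245 mm high. Origin: centre of the underside
- scoop: a green plastic scoop, 185 mm long, 60 mm wide, 30 mm high, lying beyond the recorder; leave alone. Origin: on its underside, between pan (+x) and handle (-x)
There are look-alikes about, which are no part of the job. What is shaped like the weight3 but brown is not meant. Leave any pink look-alike of the weight1 alone.

How it is judged:
On the way, in this order (a step that is already met when the one before it is completed fails the run):
1. the beam is locked: lock knob clicked clockwise past its detent (value of joint lock above 1 rad), for 0.3 s.
2. with the beam still locked, every check weight is in the bowl and the tare knob is at its anticlockwise stop (value of joint lock above 1 rad and value of joint tare below 0.08 rad and horizontal distance between each of weight1, weight2, weight3, weight4, weight5, weight6 and bowl_floor below 0.075 m and z of weight1 in the frame of bowl_floor between -0.006 and 0.05 m and z of weight2 in the frame of bowl_floor between -0.006 and 0.05 m and z of weight3 in the frame of bowl_floor between -0.006 and 0.05 m and z of weight4 in the frame of bowl_floor between -0.006 and 0.05 m and z of weight5 in the frame of bowl_floor between -0.006 and 0.05 m and z of weight6 in the frame of bowl_floor between -0.006 and 0.05 m), for 0.3 s.
3. the beam is free to weigh, with every check weight in the bowl and the tare knob at its stop (value of joint lock below 0.4 rad and value of joint tare below 0.08 rad and horizontal distance between each of weight1, weight2, weight3, weight4, weight5, weight6 and bowl_floor below 0.075 m and z of weight1 in the frame of bowl_floor between -0.006 and 0.05 m and z of weight2 in the frame of bowl_floor between -0.006 and 0.05 m and z of weight3 in the frame of bowl_floor between -0.006 and 0.05 m and z of weight4 in the frame of bowl_floor between -0.006 and 0.05 m and z of weight5 in the frame of bowl_floor between -0.006 and 0.05 m and z of weight6 in the frame of bowl_floor between -0.006 and 0.05 m), for 1.5 s.
At the end, for the whole second after the job is handed in: the lock knob is clicked clockwise past its detent again (above 1.0 rad), the tare knob is at its anticlockwise stop (below 0.08 rad), and every check weight present lies in the brass bowl (origin within 75 mm of the bowl's axis and less than 50 mm above its floor), upright or not (all of step 2); the robot touches nothing.
It fails at once if a check weight is held in the bowl while the beam is free (value of joint lock below 0.5 rad and ((contact force between the fingers and weight1 above 1 N and horizontal distance between weight1 and bowl_floor below 0.07 m and z of weight1 in the frame of bowl_floor below 0.03 m) or (contact force between the fingers and weight2 above 1 N and horizontal distance between weight2 and bowl_floor below 0.07 m and z of weight2 in the frame of bowl_floor below 0.03 m) or (contact force between the fingers and weight3 above 1 N and horizontal distance between weight3 and bowl_floor below 0.07 m and z of weight3 in the frame of bowl_floor below 0.03 m) or (contact force between the fingers and weight4 above 1 N and horizontal distance between weight4 and bowl_floor below 0.07 m and z of weight4 in the frame of bowl_floor below 0.03 m) or (contact force between the fingers and weight5 above 1 N and horizontal distance between weight5 and bowl_floor below 0.07 m and z of weight5 in the frame of bowl_floor below 0.03 m) or (contact force between the fingers and weight6 above 1 N and horizontal distance between weight6 and bowl_floor below 0.07 m and z of weight6 in the frame of bowl_floor below 0.03 m))).
It fails at once if the rusty weight, the measuring cylinder or the scoop is displaced by more than 40 mm (distance of any of rusty_weight, measuring_cylinder, scoop from where it was at the start of the episode above 0.04 m).
Of weight1, weight2, weight3, weight4, weight5, weight6 only 4 to 6 are there at a start; the rules pass over those that are not, and their reading is None.
At some moment in a run one of weight1, weight2, weight3, weight4, weight5, weight6 may be knocked a few centimetres aside while the robot is not near it.
Once in a run the grip may slacken for a moment while it holds something.
It also fails if it takes over 210 s, if anything falls off the work surface, if the arm or the gripper's body presses on something with over 40 N, if the wrist force passes 120 N, or if a joint passes its speed limit or range.

ROBOT

A 6-joint arm with a two-finger parallel gripper is mounted at the origin on the work surface. World frame = base frame: x ahead of the robot, y to its left, z up, the work surface at z = 0. Lengths are in m, angles in rad, forces in N, time in s.
With the tool pointing down it reaches from about 0.325 to 0.85 m from the base axis. Payload 15.5 kg.
Tool frame: the origin (TCP) lies midway between the tips of the shut fingers; the grasp point (between the pads) lies 19 mm behind it; z points along the fingers, x is the direction in which the jaws open and shut, and the axes are right-handed (so a half turn about z gives the same grasp; the last joint's range is limited). The gripper opens to 91 mm and grips with 3 to 60 N. Pads are 32 mm wide; open, the fingers measure 118 mm over their backs; the gripper's body (76 mm by 178 mm) begins 60 mm behind the grasp point.
Start: joints at [-1.405, 0.494, 1.345, -0, 1.302, -0.096], TCP at [0.162, -0.604, 0.214] pointing down, gripper open.
Joint ranges: [-2.91, 2.91], [-0.82, 2.16], [0.22, 2.67], [-1.22, 4.37], [0.12, 2.79], [-3.08, 3.08]. Speed limits (rad/s): [1.89, 1.89, 2.57, 3.01, 3.01, 3.01].

INTERFACE

Orientations are given as a rotation vector (axis times angle).
In Python, from workcell import manip gives the robot as it stands. The module is installed in compiled form; this text tells all that it offers.
- The arm moves only by the tool arm_command, never from a script. Its argument "increments" is one flat list of numbers, 6 for each row, row after row: the shift along the world's x, y, z in mm, then the turn, a rotation vector about the world's x, y, z in degrees. In form: [dx, dy, dz, ax, ay, az, dx, dy, dz, ax, ay, az, ...]. A call has 1 to 10 rows; each row is the pose to reach, as a shift and turn from the pose commanded when the call began; what a row does not reach only later rows make up. A row lasts 1/8 s, in which the tool goes at most 62.5 mm and 10.7 degrees, less where a joint would pass 70% of its speed; a pose out of reach is approached as far as the arm can. A call with a gripper value outside its range is refused whole. "gripper" is the opening, from 0 (shut) to 1 (fully open), set as the call begins (left out, the last holds). The fingers move at their own pace and stop on an object; the grip force is fixed at half the most. Time passes only in rows, so rows that repeat a pose let the fingers close. It gives the time, the measured TCP pose, the force and the opening at its end, in the units of the state.
- manip.state(): the state, without advancing time (a new reading comes with each control period).
- manip.read_camera(name): name is "side" or "top" or "wrist"; returns a dict with "img" (420x560x3 uint8, blue, green, red), "depth" (420x560 float32, m along the optical axis (not along the pixel's ray), 0 where there is no reading), "vfov" (degrees; the focal length in pixels is half the picture's height over the tangent of half this angle, whatever the lens; pixels are square), "cx", "cy" (the principal point, pixels), "R" (3x3) and "t" (3): a world point X has camera coordinates R X + t. Camera axes: x right, y down, z forward; pixel columns grow to the right and rows downward; lengths in m; the calibration is good to about 2 mm. A picture is of the moment at which its call begins.
- manip.job_done(): hands the job in, once; it reports no verdict.
The state is a dict: "t": time; "q": joint angles; "qd": joint speeds; "effort": joint torques, N m; "position": TCP position; "ee_rot": TCP orientation; "ft_force": force on the tool from outside, world axes, zero at the start; "moment": the same for the moment, N m; "width": finger opening in m.
Only numpy, scipy, OpenCV 4.12 (cv2) and the standard library are available. Lean on these libraries where they do the work, as an engineer would, in place of code of your own. Each camera call takes 0.05 s, during which the arm holds its last target.

## Working session

There is one attempt and no reset: what is moved stays moved. The work goes in short steps, Python scripts to look and compute and a tool call to move; the robot and the scene stay as the last step left them, time stands still between calls to the robot, and variables do not carry over. Pictures are saved under pics/ and viewed, and the job is handed in when it is done.

Besides the shell and the picture viewer there is one more tool, called after ">>>" as name(argument=value, ...) on one line, values as JSON. arm_command: Moves the arm, as the interface text tells. Its arguments: {"type":"object","properties":{"increments":{"type":"array"},"gripper":{"type":"number"}},"required":["increments"]}

```bash
mkdir -p pics; cat > h.py <<'E'
import numpy as np, cv2
from workcell import manip
def cam(n,save=None):
    c=manip.read_camera(n)
    if save: cv2.imwrite('pics/'+save,c['img'])
    return c
def K(c):
    f=c['img'].shape[0]/2/np.tan(np.radians(c['vfov'])/2)
    return f
def pt(c,u,v,z):
    f=K(c); d=np.array([(u-c['cx'])/f,(v-c['cy'])/f,1.])
    R=np.array(c['R']);t=np.array(c['t']); o=-R.T@t; d=R.T@d
    return o+d*(z-o[2])/d[2]
def cloud(c):
    f=K(c);D=c['depth'];v,u=np.indices(D.shape)
    P=np.stack([(u-c['cx'])/f*D,(v-c['cy'])/f*D,D],-1)
    W=(P-np.array(c['t']))@np.array(c['R']); W[D<=0]=np.nan
    return W
def proj(c,X):
    p=np.array(c['R'])@X+np.array(c['t']);f=K(c)
    return p[0]/p[2]*f+c['cx'],p[1]/p[2]*f+c['cy']
E
python3 - <<'E'
from h import *
for n in ['top','side','wrist']:
    c=cam(n,n+'0.png'); print(n,c['vfov'],c['cx'],c['cy'],-np.array(c['R']).T@c['t'])
print(manip.state())
E
```

```text
top 43.92124919713391 271.2041868672403 203.95856312826044 [ 0.32604932 -0.03128355  1.63952358]
side 49.23121972836843 276.8446380093791 210.99505240461025 [0.38221538 0.91343409 0.84624976]
wrist 70.60318653825077 277.06322047293617 213.18430388184674 [ 0.23963725 -0.58279446  0.38417508]
{'t': 0.15, 'q': array([-1.40450592e+00,  4.94028724e-01,  1.34593258e+00, -2.33966781e-05,
        1.30248105e+00, -9.54736541e-02]), 'qd': array([-0.00126219, -0.00110658, -0.00249441,  0.00022358,  0.0020231 ,
       -0.00015318]), 'effort': array([ 2.08280471e-03, -8.79201150e+01, -3.82051921e+01,  7.09497090e-02,
        5.01712051e-02, -3.13369605e-05]), 'position': array([ 0.16170927, -0.60345264,  0.21350158]), 'ee_rot': array([-2.49191866e+00,  1.91217408e+00,  1.00056577e-03]), 'ft_force': array([0.71141823, 0.13421546, 0.49337172]), 'moment': array([-0.00974096, -0.02843819,  0.00636448]), 'width': 0.0910806440018627}
```

View pics/top0.png

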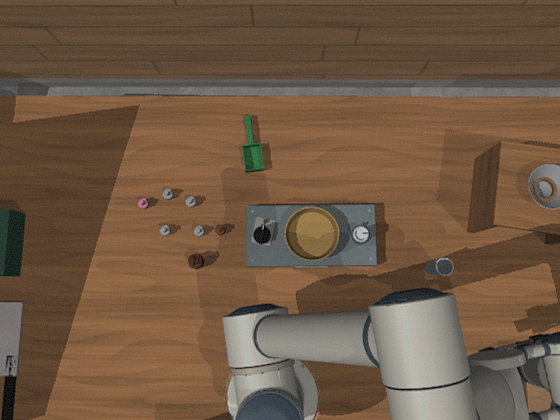

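View pics/side0.png

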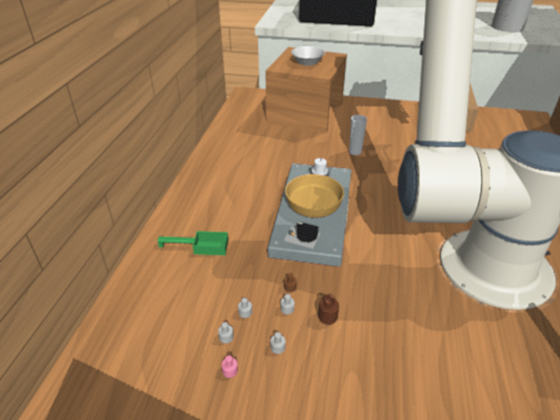

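The overview shows 4 bright weights around (165-200, 193-230) in the top view, a pink and a brown look-alike, and the rusty weight at (196,261). The lock is on the left at (262,235) and the tare on the right at (361,234). I'll zoom in next.

```bash
python3 - <<'E'
from h import *
c=cam('top'); W=cloud(c); im=c['img']
cv2.imwrite('pics/topz.png',cv2.resize(im[170:290,120:390],None,fx=2.9,fy=2.9,interpolation=cv2.INTER_CUBIC))
s=cam('side'); cv2.imwrite('pics/sidez.png',cv2.resize(s['img'][150:390,190:370],None,fx=2.5,fy=2.5,interpolation=cv2.INTER_CUBIC))
# blobs above table
for nm,cc in (('top',c),('side',s)):
    W=cloud(cc)
    m=((W[...,2]>0.012)&(W[...,2]<0.12)&(W[...,0]>0.25)&(W[...,0]<0.85)&(abs(W[...,1])<0.6)).astype(np.uint8)
    n,l,st,ce=cv2.connectedComponentsWithStats(m)
    for i in range(1,n):
        if st[i,4]<12: continue
        p=W[l==i]; print(nm,st[i],ce[i].round(1),p.mean(0).round(3),p.min(0).round(3),p.max(0).round(3),cc['img'][l==i].mean(0).round())
E
```

```text
top [242 122  22  50 255] [251.1 145.2] [0.772 0.075 0.026] [0.688 0.036 0.012] [0.849 0.104 0.038] [58. 97. 49.]
top [163 188  11  11  85] [167.7 193.3] [0.613 0.336 0.026] [0.599 0.322 0.015] [0.632 0.353 0.05 ] [116. 116. 116.]
top [186 196  10  10  83] [190.6 200.7] [0.59  0.263 0.027] [0.576 0.248 0.014] [0.606 0.279 0.048] [120. 121. 120.]
top [138 198  11  10  86] [143.1 202.5] [0.583 0.413 0.027] [0.568 0.399 0.012] [0.599 0.43  0.048] [109.  91. 146.]
top [ 246  204  132   63 8046] [311.1 235. ] [ 0.483 -0.115  0.051] [ 0.387 -0.317  0.013] [0.582 0.085 0.102] [ 86.  97. 100.]
top [160 225  11  10  87] [165.1 229.5] [0.498 0.339 0.026] [0.484 0.325 0.014] [0.513 0.357 0.05 ] [115. 116. 116.]
top [194 225  11  11  86] [198.9 230.3] [0.496 0.233 0.026] [0.482 0.219 0.013] [0.514 0.25  0.047] [118. 119. 119.]
top [215 224  11  10  82] [219.9 228.7] [0.502 0.168 0.027] [0.489 0.153 0.013] [0.518 0.184 0.046] [39. 55. 81.]
top [188 253  16  15 193] [195.5 260.2] [0.402 0.237 0.046] [0.382 0.217 0.012] [0.425 0.261 0.082] [31. 42. 65.]
top [426 259  15  16 127] [431.9 267.4] [ 0.3
[... 824 characters left out ...]
 [280 294  14  17 178] [286.6 302.6] [0.497 0.241 0.027] [0.482 0.22  0.012] [0.513 0.253 0.047] [161. 166. 166.]
side [318 294  21  28 472] [327.8 307.9] [0.403 0.25  0.042] [0.38  0.22  0.012] [0.426 0.265 0.078] [41. 58. 95.]
side [238 297  14  18 174] [244.3 305.9] [0.589 0.269 0.027] [0.576 0.251 0.013] [0.607 0.282 0.047] [162. 167. 169.]
side [218 322  15  18 203] [224.9 330.9] [0.613 0.343 0.027] [0.599 0.322 0.012] [0.631 0.354 0.047] [165. 169. 170.]
side [270 332  15  18 209] [277.2 341.1] [0.498 0.347 0.027] [0.483 0.328 0.012] [0.514 0.358 0.049] [163. 168. 168.]
side [221 355  16  19 229] [228.6 364.7] [0.583 0.42  0.027] [0.568 0.4   0.012] [0.599 0.432 0.047] [155. 131. 217.]
```

View pics/topz.png

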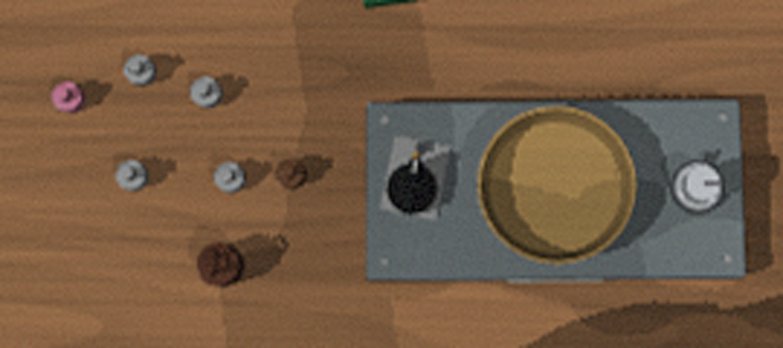

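View pics/sidez.png

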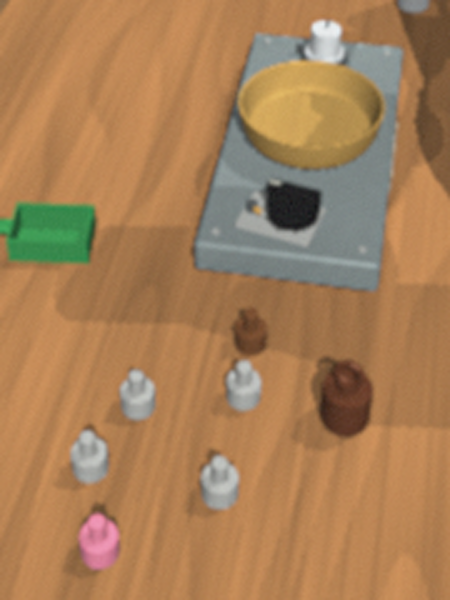

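```bash
python3 - <<'E'
from h import *
s=manip.state(); R=cv2.Rodrigues(s['ee_rot'])[0]; print('tool axes cols\n',R.round(3)); 
c=cam('wrist','w1.png'); print(np.array(c['R']).round(3)); o=-np.array(c['R']).T@c['t']; print('cam in tool',R.T@(o-s['position']), 'R cam in tool\n',(np.array(c['R'])@R).round(3))
c=cam('top'); W=cloud(c)
m=(W[...,2]>0.035)&(W[...,2]<0.055)&(W[...,0]>.35)&(W[...,0]<.62)&(W[...,1]<.12)&(W[...,1]>-.36)
P=W[m][:,:2].astype(np.float32); print('recorder',cv2.minAreaRect(P))
m=(W[...,2]>0.08)&(W[...,2]<0.1)&(abs(W[...,1]+.115)<.1)&(W[...,0]>.35)&(W[...,0]<.62); print('bowl rim',cv2.minEnclosingCircle(W[m][:,:2].astype(np.float32)))
for y0 in(.035,-.265):
  m=(W[...,2]>0.075)&(W[...,2]<0.11)&(abs(W[...,1]-y0)<.05)&(W[...,0]>.35)&(W[...,0]<.62); p=W[m]; print(p.mean(0),p.min(0),p.max(0))
E
```

```text
tool axes cols
 [[ 0.259 -0.966 -0.   ]
 [-0.966 -0.259  0.001]
 [-0.001 -0.    -1.   ]]
[[ 0.258 -0.966 -0.001]
 [-0.926 -0.248  0.284]
 [-0.275 -0.073 -0.959]]
cam in tool [ 1.15188009e-04 -8.05869182e-02 -1.70773850e-01] R cam in tool
 [[ 1.     0.    -0.   ]
 [-0.     0.959 -0.285]
 [-0.     0.285  0.959]]
recorder ((0.48456302285194397, -0.11541189253330231), (0.19204169511795044, 0.4005373418331146), 0.6724676489830017)
bowl rim ((0.4860580861568451, -0.11517073959112167), 0.08185198158025742)
[0.482434   0.03446038 0.09040276] [0.45598269 0.0244304  0.07548766] [0.51003476 0.04529213 0.09799162]
[ 0.48741625 -0.26415321  0.0901081 ] [ 0.47088706 -0.28159566  0.07698595] [ 0.50433038 -0.24749829  0.09747949]
```

>>> arm_command(increments=[0, 0, 90, 0, 0, 0, 0, 0, 90, 0, 0, 0, 100, 150, 90, 0, 0, 0, 270, 540, 90, 0, 0, 0, 270, 540, 90, 0, 0, 0, 270, 540, 90, 0, 0, 0, 270, 540, 90, 0, 0, 0, 270, 540, 90, 0, 0, 0, 270, 540, 90, 0, 0, 0, 270, 540, 90, 0, 0, 0])

```text
t: 1.6
position: [0.387, -0.1558, 0.3042]
ee_rot: [-2.492, 1.913, -0.001]
ft_force: [1.5, -0.8, -0.4]
width: 0.0914
```

>>> arm_command(increments=[40, 110, -20, 0, 0, 80, 70, 180, -40, 0, 0, 80, 70, 180, -40, 0, 0, 80, 70, 180, -40, 0, 0, 80, 70, 180, -40, 0, 0, 80, 70, 180, -40, 0, 0, 80, 70, 180, -40, 0, 0, 80, 70, 180, -40, 0, 0, 80, 70, 180, -40, 0, 0, 80, 70, 180, -40, 0, 0, 80])

```text
t: 2.85
position: [0.4565, 0.0224, 0.264]
ee_rot: [-3.139, -0.134, -0.0]
ft_force: [0.3, 0.1, -0.2]
width: 0.0913
```

>>> arm_command(increments=[0, 0, 0, 0, 0, 85, 0, 0, 0, 0, 0, 85, 0, 0, 0, 0, 0, 85, 0, 0, 0, 0, 0, 85, 0, 0, 0, 0, 0, 85, 0, 0, 0, 0, 0, 85, 0, 0, 0, 0, 0, 85, 0, 0, 0, 0, 0, 85, 0, 0, 0, 0, 0, 85, 0, 0, 0, 0, 0, 85])

```text
t: 4.1
position: [0.4565, 0.0224, 0.2639]
ee_rot: [2.227, 2.216, 0.0]
ft_force: [0.8, 0.4, -0.0]
width: 0.0914
```

```bash
cat >> h.py <<'E'
def st():
    s=manip.state(); R=cv2.Rodrigues(s['ee_rot'])[0]
    print('t',s['t'],'pos',s['position'].round(4),'yaw',np.degrees(np.arctan2(R[1,0],R[0,0])).round(2),'tilt',R[:,2].round(3),'w',round(s['width'],4),'F',s['ft_force'].round(1),'M',s['moment'].round(2),'q',s['q'].round(2))
E
python3 - <<'E'
from h import *
st(); c=cam('wrist','w2.png')
for n,X in (('lock',[.4825,.0345,.083]),('tare',[.487,-.265,.082])): print(n,proj(c,np.array(X)))
W=cloud(c); cv2.imwrite('pics/w2z.png',c['img'])
E
```

```text
t 4.1 pos [0.4565 0.0224 0.2639] yaw 89.72 tilt [ 0. -0. -1.] w 0.0914 F [ 0.8  0.4 -0. ] M [ 0.11 -0.11 -0.03] q [-0.08  0.2   1.66 -0.    1.28 -1.65]
lock (np.float64(287.10308780745254), np.float64(215.0465229398081))
tare (np.float64(47.104080102156416), np.float64(219.439284220041))
```

View pics/w2.png

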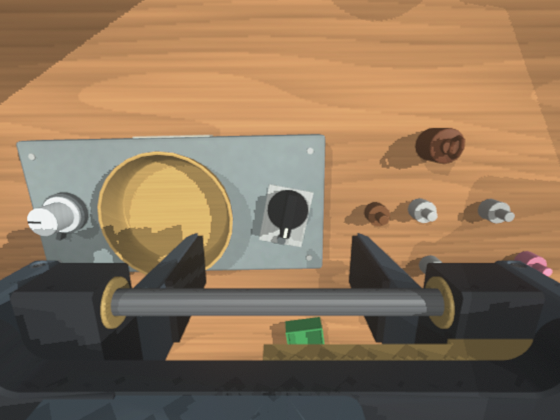

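```bash
python3 - <<'E'
from h import *
c=cam('wrist'); W=cloud(c)
z=W[...,2]
box=(abs(W[...,0]-.4825)<.045)&(abs(W[...,1]-.0345)<.045)
m=box&(z>.078)&(z<.1)
P=W[m]; print(len(P),P.mean(0),P.min(0),P.max(0)); print(cv2.minAreaRect((P[:,:2]*1000).astype(np.float32)))
d=P[:,:2]-P[:,:2].mean(0); w,v=np.linalg.eigh(d.T@d/len(d)); print(np.sqrt(w)*1000,v)
m2=box&(z>.055)&(z<.068); P=W[m2]; print('disc',cv2.minEnclosingCircle((P[:,:2]*1000).astype(np.float32)),len(P))
v,u=np.where(box); a,b,e,f=v.min(),v.max(),u.min(),u.max()
img=c['img'][a:b,e:f].astype(float); g=np.clip(img*2.0,0,255).astype(np.uint8)
h=np.nan_to_num(np.clip((z[a:b,e:f]-.04)/.06*255,0,255)).astype(np.uint8)
cv2.imwrite('pics/lk.png',np.hstack([cv2.resize(g,(380,380),interpolation=cv2.INTER_CUBIC),cv2.resize(cv2.merge([h]*3),(380,380))]))
box=(abs(W[...,0]-.487)<.045)&(abs(W[...,1]+.265)<.045)
m=box&(z>.085)&(z<.1); P=W[m]; print('tare',P.mean(0),cv2.minEnclosingCircle((P[:,:2]*1000).astype(np.float32)))
E
```

```text
514 [0.48056678 0.03606084 0.09117758] [0.45448164 0.02559664 0.07809656] [0.50969811 0.04715853 0.09446469]
((482.4566650390625, 36.23607635498047), (13.076770782470703, 55.64647674560547), 79.16999053955078)
[ 3.88467237 16.4273708 ] [[-0.1919073  -0.98141306]
 [-0.98141306  0.1919073 ]]
disc ((490.9110412597656, 32.70990753173828), 36.97907257080078) 866
tare [ 0.48631443 -0.26122626  0.09148692] ((488.1063537597656, -263.47760009765625), 19.41266441345215)
```

View pics/lk.png

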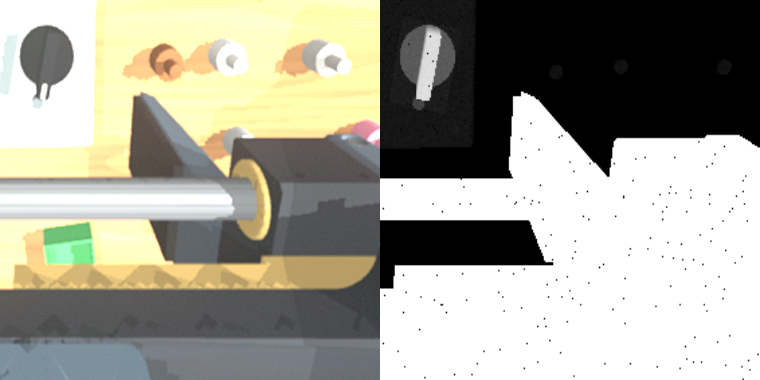

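>>> arm_command(increments=[26, 13, -60, 0, 0, -10.7, 26, 13, -120, 0, 0, -10.7, 26, 13, -155, 0, 0, -10.7, 26, 13, -175, 0, 0, -10.7, 26, 13, -190, 0, 0, -10.7, 26, 13, -198, 0, 0, -10.7, 26, 13, -198, 0, 0, -10.7], gripper=0.5)

```text
t: 5.08
position: [0.4824, 0.0354, 0.0658]
ee_rot: [-2.42, -2.003, 0.001]
ft_force: [0.0, 0.6, -0.5]
width: 0.0452
```

>>> arm_command(increments=[0, 0, 0, 0, 0, 0, 0, 0, 0, 0, 0, 0, 0, 0, 0, 0, 0, 0, 0, 0, 0, 0, 0, 0], gripper=0)

```text
t: 5.58
position: [0.4827, 0.0358, 0.0662]
ee_rot: [-2.419, -2.004, -0.002]
ft_force: [-0.3, 4.2, 3.8]
width: 0.013
```

```bash
python3 - <<'E'
from h import *
st()
E
```

```text
t 5.575 pos [0.4827 0.0358 0.0662] yaw 79.27 tilt [ 0.001  0.001 -1.   ] w 0.013 F [-0.3  4.2  3.8] M [ 0.64 -0.22 -0.16] q [-0.05  0.52  1.85  0.    0.78 -1.43]
```

>>> arm_command(increments=[0, 0, 0, 0, 0, -10, 0, 0, 0, 0, 0, -20, 0, 0, 0, 0, 0, -30, 0, 0, 0, 0, 0, -40, 0, 0, 0, 0, 0, -50, 0, 0, 0, 0, 0, -60, 0, 0, 0, 0, 0, -70, 0, 0, 0, 0, 0, -79, 0, 0, 0, 0, 0, -79, 0, 0, 0, 0, 0, -79])

```text
t: 6.82
position: [0.4825, 0.0357, 0.0662]
ee_rot: [-3.141, -0.012, -0.0]
ft_force: [-0.3, 4.0, 6.4]
width: 0.0129
```

```bash
python3 - <<'E'
from h import *
st()
E
```

```text
t 6.825 pos [0.4825 0.0357 0.0662] yaw 0.44 tilt [ 0.  0. -1.] w 0.0129 F [-0.3  4.   6.4] M [ 0.81  0.15 -0.11] q [-0.05  0.52  1.85  0.    0.78 -0.06]
```

>>> arm_command(increments=[0, 0, 0, 0, 0, 0, 0, 0, 0, 0, 0, 0, 0, 0, 0, 0, 0, 0, 0, 0, 40, 0, 0, 0, 0, 0, 90, 0, 0, 0, 10, 60, 120, 0, 0, 0, 15, 120, 120, 0, 0, 0, 15, 180, 120, 0, 0, 0, 15, 200, 120, 0, 0, 0, 15, 200, 120, 0, 0, 0], gripper=0.5)

```text
t: 8.07
position: [0.4972, 0.2362, 0.1856]
ee_rot: [3.141, 0.012, -0.001]
ft_force: [-0.4, -0.2, -0.2]
width: 0.0457
```

```bash
cat >> h.py <<'E'
def blobs(cc,zlo=.012,zhi=.06,yl=.13,yh=.6):
    W=cloud(cc)
    m=((W[...,2]>zlo)&(W[...,2]<zhi)&(W[...,0]>0.25)&(W[...,0]<0.85)&(W[...,1]>yl)&(W[...,1]<yh)).astype(np.uint8)
    n,l,s,ce=cv2.connectedComponentsWithStats(m)
    for i in range(1,n):
        if s[i,4]<12: continue
        p=W[l==i]; top=p[p[:,2]>.035]
        print(s[i],'mid',((p.min(0)+p.max(0))/2).round(4),'top',(len(top) and ((top.min(0)+top.max(0))/2).round(4)),len(top),'zmax',p[:,2].max().round(3),'bgr',cc['img'][l==i].mean(0).round())
def bar(c,w='lock'):
    W=cloud(c);z=W[...,2]
    m=(abs(W[...,0]-.4825)<.045)&(abs(W[...,1]-.0355)<.045)&(z>.078)&(z<.1)
    P=W[m]; d=P[:,:2]-P[:,:2].mean(0); ww,v=np.linalg.eigh(d.T@d/len(d)); a=v[:,1]; print('bar deg',np.degrees(np.arctan2(a[1],a[0])),P.mean(0),cv2.minAreaRect((P[:,:2]*1000).astype(np.float32)))
E
python3 - <<'E'
from h import *
st(); c=cam('top'); bar(c); blobs(c); c=cam('wrist','w3.png'); print('wrist');blobs(c);
c=cam('side'); print('side');bar(c);blobs(c)
E
```

```text
t 8.075 pos [0.4972 0.2362 0.1856] yaw 0.44 tilt [-0. -0. -1.] w 0.0457 F [-0.4 -0.2 -0.2] M [-0.02 -0.06 -0.01] q [ 0.34  0.42  1.57 -0.    1.16  0.33]
bar deg 89.10596219472922 [0.48285381 0.03531464 0.09046306] ((483.3476867675781, 33.514801025390625), (13.198992729187012, 53.9043083190918), 1.0135107040405273)
[215 224  11  10  83] mid [0.5029 0.168  0.0323] top [0.5025 0.1684 0.0427] 19 zmax 0.05 bgr [42. 59. 86.]
[201 226   4   8  16] mid [0.4995 0.2233 0.0214] top 0 0 zmax 0.028 bgr [104. 104. 104.]
wrist
[ 349    1   35   40 1047] mid [0.5838 0.4154 0.029 ] top [0.5836 0.4154 0.0405] 261 zmax 0.046 bgr [148. 129. 194.]
[265  83  30  33 751] mid [0.499  0.3419 0.0291] top [0.4988 0.3418 0.0408] 170 zmax 0.046 bgr [197. 202. 201.]
[371  88  34  32 831] mid [0.6146 0.338  0.029 ] top [0.6143 0.3382 0.0404] 204 zmax 0.046 bgr [161. 167. 166.]
[345 158  30  29 679] mid [0.5906 0.2648 0.0289] top [0.5906 0.2646 0.0406] 158 zmax 0.046 bgr [186. 192. 192.]
[ 169  172   48   45 1423] mid [0.4031 0.2412 0.0359] top [0.403  0.2412 0.0474] 1217 zmax 0.06 bgr [ 52.  72. 108.]
[264 183  28
[... 442 characters left out ...]
8] 36 zmax 0.046 bgr [ 49.  78. 118.]
[280 294  14  17 176] mid [0.4976 0.2361 0.0294] top [0.4984 0.2362 0.0412] 38 zmax 0.047 bgr [168. 173. 173.]
[238 297  14  18 178] mid [0.5912 0.266  0.0299] top [0.5913 0.2642 0.0414] 40 zmax 0.048 bgr [168. 173. 175.]
[318 296  21  26 420] mid [0.4031 0.2423 0.0359] top [0.4032 0.2423 0.0475] 290 zmax 0.06 bgr [42. 60. 98.]
[218 322  15  18 205] mid [0.6153 0.3393 0.0299] top [0.6154 0.3387 0.0412] 45 zmax 0.047 bgr [158. 163. 164.]
[270 332  15  18 208] mid [0.4988 0.3426 0.0294] top [0.499  0.3422 0.041 ] 44 zmax 0.047 bgr [170. 174. 175.]
[221 355  16  19 232] mid [0.584  0.4155 0.0296] top [0.5841 0.4155 0.0414] 49 zmax 0.047 bgr [149. 126. 211.]
```

View pics/w3.png

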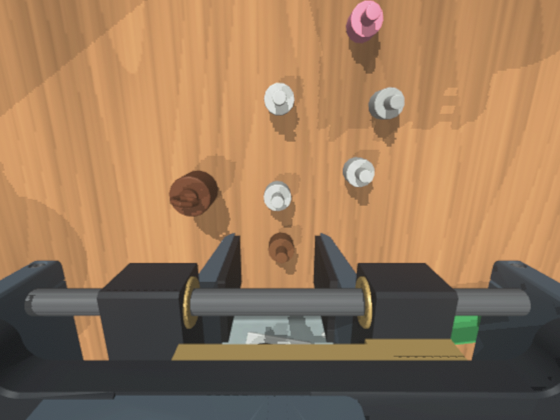

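The wrist view shows four bright weights at (278,99), (387,103), (359,172) and (278,197). The bar has turned from -11° to 89°, so the beam is locked. Picking D first.

>>> arm_command(increments=[0, 0, -60, 0, 0, 0, 0, 0, -110, 0, 0, 0, 0, 0, -140, 0, 0, 0, 0, 0, -152, 0, 0, 0, 0, 0, -158, 0, 0, 0, 0, 0, -158, 0, 0, 0])

```text
t: 8.98
position: [0.498, 0.2352, 0.0286]
ee_rot: [-3.141, -0.008, -0.001]
ft_force: [-0.5, 0.2, -0.2]
width: 0.0458
```

>>> arm_command(increments=[0, 0, 0, 0, 0, 0, 0, 0, 0, 0, 0, 0, 0, 0, 0, 0, 0, 0, 0, 0, 0, 0, 0, 0, 0, 0, 40, 0, 0, 0, 0, 0, 90, 0, 0, 0, 0, 0, 120, 0, 0, 0, 0, 0, 120, 0, 0, 0], gripper=0)

```text
t: 9.98
position: [0.4986, 0.2358, 0.15]
ee_rot: [-3.14, -0.008, -0.006]
ft_force: [-0.3, 0.3, -2.3]
width: 0.0126
```

>>> arm_command(increments=[-5, -50, 15, 0, 0, 0, -10, -110, 15, 0, 0, 0, -20, -170, 15, 0, 0, 0, -25, -230, 15, 0, 0, 0, -30, -290, 10, 0, 0, 0, -36, -340, 5, 0, 0, 0, -38, -376, 0, 0, 0, 0, -38, -376, 0, 0, 0, 0, -38, -376, 0, 0, 0, 0])

```text
t: 11.1
position: [0.459, -0.1401, 0.1472]
ee_rot: [-3.141, -0.008, 0.002]
ft_force: [-1.1, -0.1, -1.4]
width: 0.0131
```

```bash
python3 - <<'E'
from h import *
st(); c=cam('wrist','w4.png')
E
```

```text
t 11.1 pos [ 0.459  -0.1401  0.1472] yaw 0.28 tilt [-0.001  0.001 -1.   ] w 0.0131 F [-1.1 -0.1 -1.4] M [-0.05 -0.11 -0.04] q [-0.42  0.38  1.78  0.    0.99 -0.43]
```

View pics/w4.png

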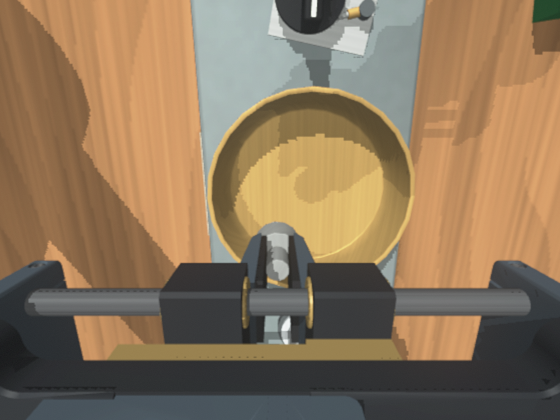

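The weight is held between the fingers at (278,245). Lowering it now.

>>> arm_command(increments=[0, 0, -30, 0, 0, 0, 0, 0, -52, 0, 0, 0, 0, 0, -60, 0, 0, 0, 0, 0, -60, 0, 0, 0])

```text
t: 11.65
position: [0.4594, -0.14, 0.0879]
ee_rot: [-3.141, -0.01, 0.001]
ft_force: [1.3, -1.2, -1.3]
width: 0.013
```

>>> arm_command(increments=[0, 0, 0, 0, 0, 0, 0, 0, 0, 0, 0, 0, 0, 0, 0, 0, 0, 0, 0, 0, 30, 0, 0, 0, 0, 0, 70, 0, 0, 0, 20, 50, 90, 0, 0, 0, 40, 110, 90, 0, 0, 0, 60, 170, 90, 0, 0, 0, 85, 230, 90, 0, 0, 0, 110, 290, 90, 0, 0, 0], gripper=0.32)

```text
t: 12.9
position: [0.5675, 0.1455, 0.1783]
ee_rot: [3.142, 0.008, 0.001]
ft_force: [1.2, -0.5, -0.0]
width: 0.0289
```

>>> arm_command(increments=[10, 60, 0, 0, 0, 0, 20, 115, 0, 0, 0, 0, 20, 115, 0, 0, 0, 0, 20, 115, 0, 0, 0, 0], gripper=0.5)

```text
t: 13.4
position: [0.5867, 0.2581, 0.1778]
ee_rot: [3.141, 0.009, -0.001]
ft_force: [0.8, 0.2, -0.1]
width: 0.0454
```

```bash
python3 - <<'E'
from h import *
st(); c=cam('wrist'); blobs(c); c=cam('side','s5.png'); print('side');blobs(c)
c=cam('top'); bar(c); cv2.imwrite('pics/t5.png',cv2.resize(c['img'][190:280,230:390],None,fx=4,fy=4,interpolation=cv2.INTER_CUBIC))
E
```

```text
t 13.4 pos [0.5867 0.2581 0.1778] yaw 0.33 tilt [-0. -0. -1.] w 0.0454 F [ 0.8  0.2 -0.1] M [-0.04 -0.04 -0.01] q [ 0.32  0.55  1.35 -0.    1.25  0.32]
[260  25  32  38 969] mid [0.5843 0.4155 0.0292] top [0.5838 0.4156 0.0405] 229 zmax 0.046 bgr [166. 146. 210.]
[179 106  33  31 804] mid [0.499 0.342 0.029] top [0.4991 0.342  0.0404] 188 zmax 0.046 bgr [179. 184. 183.]
[290 110  30  32 738] mid [0.6149 0.3382 0.03  ] top [0.6148 0.3384 0.0415] 165 zmax 0.046 bgr [189. 194. 194.]
[267 179  28  29 645] mid [0.5905 0.2649 0.0291] top [0.5906 0.2647 0.0404] 151 zmax 0.046 bgr [193. 198. 197.]
[  86  192   56   47 1768] mid [0.4038 0.2411 0.036 ] top [0.4037 0.2411 0.0475] 1348 zmax 0.06 bgr [ 48.  66. 100.]
[197 255  15  18 118] mid [0.4977 0.1764 0.0189] top 0 0 zmax 0.026 bgr [ 66.  90. 125.]
side
[283 273  14  16 156] mid [0.5029 0.1715 0.0291] top [0.5031 0.1692 0.0405] 35 zmax 0.046 bgr [ 50.  78. 117.]
[238 297  14  18 179] mid [0.5909 0.2653 0.0301] top [0.5909 0.2641 0.0417] 37 zmax 0.048 bgr [168. 173. 174.]
[318 296  21  26 417] mid [0.4031 0.2418 0.0353] top [0.4031 0.2418 0.0468] 284 zmax 0.059 bgr [42. 60. 98.]
[218 322  15  18 201] mid [0.6151 0.3394 0.0292] top [0.6151 0.3391 0.0415] 44 zmax 0.046 bgr [166. 171. 172.]
[270 332  15  18 207] mid [0.4988 0.3433 0.0296] top [0.499  0.3424 0.0412] 49 zmax 0.047 bgr [169. 174. 175.]
[221 355  16  19 227] mid [0.5846 0.4172 0.03  ] top [0.584  0.4171 0.0413] 53 zmax 0.047 bgr [150. 126. 212.]
bar deg 89.00875992829377 [0.48284731 0.03596251 0.09040922] ((483.12774658203125, 34.777565002441406), (13.08002758026123, 51.16893005371094), 0.3201543688774109)
```

View pics/t5.png

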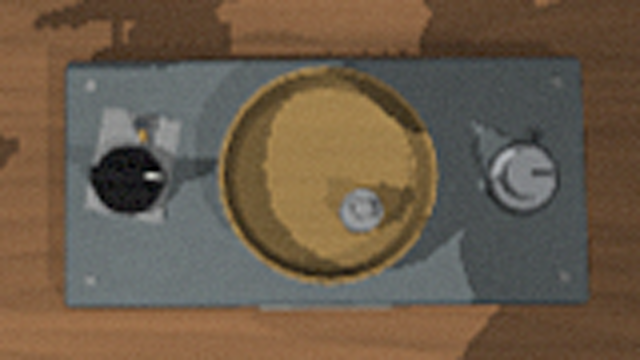

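Weight D stands in the bowl at (361,211). Now B.

>>> arm_command(increments=[4, 6.5, -60, 0, 0, 0, 4, 6.5, -105, 0, 0, 0, 4, 6.5, -133, 0, 0, 0, 4, 6.5, -144, 0, 0, 0, 4, 6.5, -150, 0, 0, 0, 4, 6.5, -150, 0, 0, 0])

```text
t: 14.3
position: [0.5915, 0.2648, 0.0287]
ee_rot: [-3.141, -0.008, -0.001]
ft_force: [0.0, -0.5, 0.8]
width: 0.0457
```

>>> arm_command(increments=[0, 0, 0, 0, 0, 0, 0, 0, 0, 0, 0, 0, 0, 0, 0, 0, 0, 0, 0, 0, 0, 0, 0, 0, 0, 0, 40, 0, 0, 0, 0, 0, 90, 0, 0, 0, 0, 0, 130, 0, 0, 0, 0, 0, 130, 0, 0, 0], gripper=0)

```text
t: 15.3
position: [0.5926, 0.2655, 0.1612]
ee_rot: [-3.14, -0.008, -0.008]
ft_force: [-0.4, 0.7, -1.7]
width: 0.0132
```

>>> arm_command(increments=[-5, -50, 0, 0, 0, 0, -15, -110, 0, 0, 0, 0, -30, -170, 0, 0, 0, 0, -45, -230, 0, 0, 0, 0, -55, -290, 0, 0, 0, 0, -70, -350, 0, 0, 0, 0, -80, -395, 0, 0, 0, 0, -81, -405, -5, 0, 0, 0, -81, -405, -10, 0, 0, 0, -81, -405, -10, 0, 0, 0])

```text
t: 16.55
position: [0.5097, -0.1388, 0.1471]
ee_rot: [-3.141, -0.01, 0.002]
ft_force: [-0.3, -0.3, -1.3]
width: 0.0129
```

```bash
python3 - <<'E'
from h import *
st(); c=cam('wrist','w5.png')
E
```

```text
t 16.55 pos [ 0.5097 -0.1388  0.1471] yaw 0.36 tilt [-0.001  0.001 -1.   ] w 0.0129 F [-0.3 -0.3 -1.3] M [-0.01 -0.05  0.03] q [-0.38  0.44  1.66  0.    1.04 -0.39]
```

View pics/w5.png

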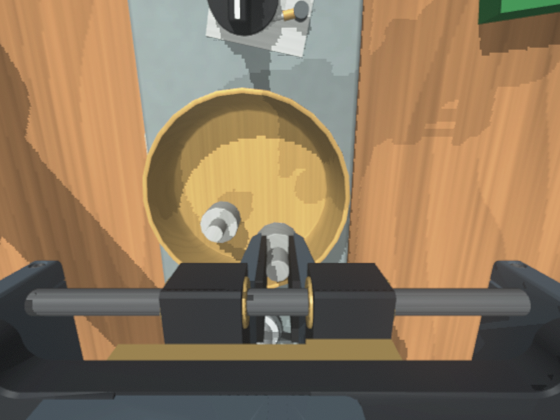

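Held at (278,245), with D clear at (220,222).

>>> arm_command(increments=[0, 0, -30, 0, 0, 0, 0, 0, -52, 0, 0, 0, 0, 0, -60, 0, 0, 0, 0, 0, -60, 0, 0, 0])

```text
t: 17.1
position: [0.5101, -0.1395, 0.0879]
ee_rot: [-3.141, -0.009, 0.001]
ft_force: [-0.4, -0.5, -1.8]
width: 0.0131
```

>>> arm_command(increments=[0, 0, 0, 0, 0, 0, 0, 0, 0, 0, 0, 0, 0, 0, 0, 0, 0, 0, 0, 0, 30, 0, 0, 0, 0, 0, 70, 0, 0, 0, 20, 50, 90, 0, 0, 0, 40, 110, 90, 0, 0, 0, 60, 170, 90, 0, 0, 0, 80, 230, 90, 0, 0, 0, 100, 290, 90, 0, 0, 0], gripper=0.32)

```text
t: 18.35
position: [0.6095, 0.1491, 0.1782]
ee_rot: [-3.142, -0.008, -0.001]
ft_force: [0.9, -1.1, 0.2]
width: 0.0295
```

>>> arm_command(increments=[0, 60, 0, 0, 0, 0, 5, 120, 0, 0, 0, 0, 5, 180, 0, 0, 0, 0, 5, 186, 0, 0, 0, 0, 5, 186, 0, 0, 0, 0], gripper=0.5)

```text
t: 18.98
position: [0.6138, 0.3331, 0.1778]
ee_rot: [3.141, 0.01, -0.0]
ft_force: [0.1, -0.2, 0.8]
width: 0.0458
```

```bash
python3 - <<'E'
from h import *
st(); c=cam('wrist'); blobs(c); c=cam('side'); print('side');blobs(c)
c=cam('top'); bar(c); cv2.imwrite('pics/t6.png',cv2.resize(c['img'][190:280,230:390],None,fx=4,fy=4,interpolation=cv2.INTER_CUBIC))
E
```

```text
t 18.975 pos [0.6138 0.3331 0.1778] yaw 0.35 tilt [-0. -0. -1.] w 0.0458 F [ 0.1 -0.2  0.8] M [-0.02 -0.05 -0.02] q [ 0.41  0.63  1.19 -0.    1.32  0.41]
[235 107  30  32 741] mid [0.5843 0.4159 0.0304] top [0.5843 0.4159 0.0406] 167 zmax 0.046 bgr [180. 157. 227.]
[265 180  28  29 643] mid [0.6151 0.339  0.0292] top [0.6146 0.3387 0.0409] 146 zmax 0.046 bgr [190. 196. 195.]
[167 199  31  29 669] mid [0.5039 0.3153 0.029 ] top [0.5039 0.3156 0.0406] 162 zmax 0.046 bgr [171. 176. 176.]
[  74  251   52   38 1320] mid [0.4033 0.2481 0.036 ] top [0.4033 0.248  0.0475] 944 zmax 0.06 bgr [46. 62. 93.]
side
[283 273  14  16 159] mid [0.503  0.1723 0.0299] top [0.5031 0.1702 0.0416] 33 zmax 0.048 bgr [ 48.  76. 115.]
[318 296  21  26 422] mid [0.4031 0.2409 0.0358] top [0.4031 0.2407 0.0474] 289 zmax 0.06 bgr [41. 59. 96.]
[271 321  14  19 195] mid [0.5037 0.3175 0.0295] top [0.5043 0.3159 0.041 ] 45 zmax 0.047 bgr [167. 171. 171.]
[218 322  15  18 202] mid [0.6149 0.339  0.0299] top [0.6152 0.3391 0.0416] 43 zmax 0.048 bgr [167. 171. 172.]
[221 355  16  19 227] mid [0.584  0.4171 0.03  ] top [0.5842 0.4163 0.0419] 52 zmax 0.048 bgr [155. 131. 217.]
bar deg 88.71051051916047 [0.48283557 0.03532451 0.09030209] ((483.1394348144531, 33.4448356628418), (12.975118637084961, 53.72686004638672), 1.1855541467666626)
```

View pics/t6.png

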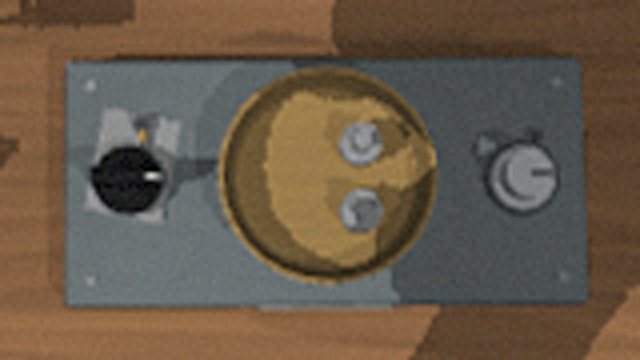

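Two weights are in the bowl, at (361,143) and (361,211). Weight C has been knocked to (0.504,0.316). Now A.

>>> arm_command(increments=[1, 5.5, -60, 0, 0, 0, 1, 5.5, -105, 0, 0, 0, 1, 5.5, -133, 0, 0, 0, 1, 5.5, -144, 0, 0, 0, 1, 5.5, -150, 0, 0, 0, 1, 5.5, -150, 0, 0, 0])

```text
t: 19.88
position: [0.6156, 0.3385, 0.0288]
ee_rot: [-3.141, -0.008, -0.002]
ft_force: [0.3, 0.1, -0.2]
width: 0.0455
```

>>> arm_command(increments=[0, 0, 0, 0, 0, 0, 0, 0, 0, 0, 0, 0, 0, 0, 0, 0, 0, 0, 0, 0, 0, 0, 0, 0, 0, 0, 40, 0, 0, 0, 0, 0, 90, 0, 0, 0, 0, 0, 130, 0, 0, 0, 0, 0, 130, 0, 0, 0], gripper=0)

```text
t: 20.88
position: [0.6166, 0.3393, 0.1615]
ee_rot: [-3.139, -0.008, -0.008]
ft_force: [0.5, -0.4, -2.1]
width: 0.013
```

>>> arm_command(increments=[-10, -50, 0, 0, 0, 0, -20, -110, 0, 0, 0, 0, -35, -170, 0, 0, 0, 0, -50, -230, 0, 0, 0, 0, -65, -290, 0, 0, 0, 0, -80, -345, 0, 0, 0, 0, -95, -395, 0, 0, 0, 0, -105, -425, -5, 0, 0, 0, -105, -429, -10, 0, 0, 0, -105, -429, -10, 0, 0, 0])

```text
t: 22.12
position: [0.5096, -0.0901, 0.1471]
ee_rot: [-3.141, -0.007, 0.002]
ft_force: [-0.1, 0.3, -1.2]
width: 0.0126
```

```bash
python3 - <<'E'
from h import *
st(); c=cam('wrist','w6.png')
E
```

```text
t 22.125 pos [ 0.5096 -0.0901  0.1471] yaw 0.27 tilt [-0.001  0.001 -1.   ] w 0.0126 F [-0.1  0.3 -1.2] M [ 0.01 -0.07  0.01] q [-0.29  0.43  1.69  0.    1.03 -0.3 ]
```

View pics/w6.png

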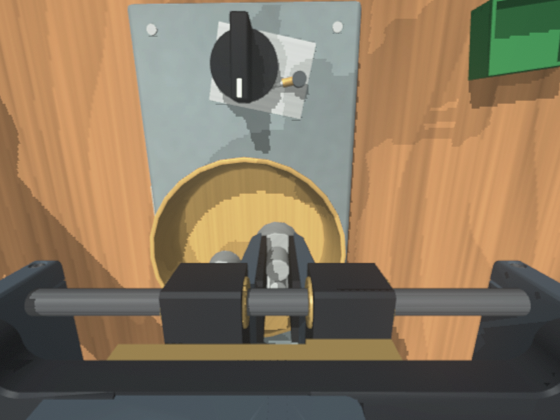

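Held at (278,240). Lower it, release, then go to C.

>>> arm_command(increments=[0, 0, -30, 0, 0, 0, 0, 0, -52, 0, 0, 0, 0, 0, -60, 0, 0, 0, 0, 0, -60, 0, 0, 0])

```text
t: 22.68
position: [0.5101, -0.0898, 0.0879]
ee_rot: [-3.141, -0.01, 0.001]
ft_force: [0.6, -0.2, -0.9]
width: 0.0129
```

>>> arm_command(increments=[0, 0, 0, 0, 0, 0, 0, 0, 0, 0, 0, 0, 0, 0, 0, 0, 0, 0, 0, 0, 30, 0, 0, 0, 0, 0, 70, 0, 0, 0, 0, 50, 90, 0, 0, 0, 0, 110, 90, 0, 0, 0, 0, 170, 90, 0, 0, 0, 0, 230, 90, 0, 0, 0, -5, 290, 90, 0, 0, 0], gripper=0.32)

```text
t: 23.92
position: [0.505, 0.2015, 0.1783]
ee_rot: [-3.141, -0.008, -0.001]
ft_force: [1.2, -0.4, 1.1]
width: 0.0287
```

>>> arm_command(increments=[0, 60, 0, 0, 0, 0, 0, 108, 0, 0, 0, 0, 0, 108, 0, 0, 0, 0, 0, 108, 0, 0, 0, 0], gripper=0.5)

```text
t: 24.42
position: [0.5048, 0.3071, 0.1779]
ee_rot: [3.141, 0.009, -0.0]
ft_force: [-0.5, -0.1, -0.4]
width: 0.0457
```

```bash
python3 - <<'E'
from h import *
st(); c=cam('wrist'); blobs(c); c=cam('side'); print('side');blobs(c)
c=cam('top'); bar(c); cv2.imwrite('pics/t7.png',cv2.resize(c['img'][190:280,230:390],None,fx=4,fy=4,interpolation=cv2.INTER_CUBIC))
E
```

```text
t 24.425 pos [0.5048 0.3071 0.1779] yaw 0.32 tilt [-0. -0. -1.] w 0.0457 F [-0.5 -0.1 -0.4] M [-0.01 -0.1  -0.04] q [ 0.45  0.48  1.48 -0.    1.18  0.44]
[338  81  33  33 856] mid [0.5837 0.4155 0.0291] top [0.5836 0.4155 0.0405] 204 zmax 0.046 bgr [156. 137. 207.]
[262 177  29  30 643] mid [0.5035 0.3154 0.029 ] top [0.5036 0.3153 0.0406] 149 zmax 0.046 bgr [190. 196. 195.]
[ 167  232   46   41 1145] mid [0.4034 0.2457 0.0341] top [0.4034 0.2456 0.0456] 838 zmax 0.056 bgr [ 49.  66. 100.]
[270 316  11   5  46] mid [0.503  0.1666 0.044 ] top [0.503  0.1666 0.044 ] 46 zmax 0.045 bgr [ 67.  96. 138.]
side
[283 274  14  15  94] mid [0.503  0.1712 0.03  ] top [0.509  0.1714 0.0412] 4 zmax 0.047 bgr [ 53.  76. 111.]
[318 296  21  26 421] mid [0.4031 0.2401 0.036 ] top [0.4031 0.24   0.0475] 291 zmax 0.06 bgr [41. 59. 97.]
[271 321  14  19 195] mid [0.5035 0.3158 0.0296] top [0.5042 0.3151 0.0411] 44 zmax 0.047 bgr [169. 173. 173.]
[221 355  16  19 230] mid [0.5843 0.4171 0.0295] top [0.584  0.4162 0.0412] 50 zmax 0.047 bgr [147. 124. 209.]
bar deg 88.82072316903901 [0.48278301 0.03562969 0.0910977 ] ((483.0821838378906, 34.85858917236328), (12.67763614654541, 51.23802947998047), 0.6187036037445068)
```

View pics/t7.png

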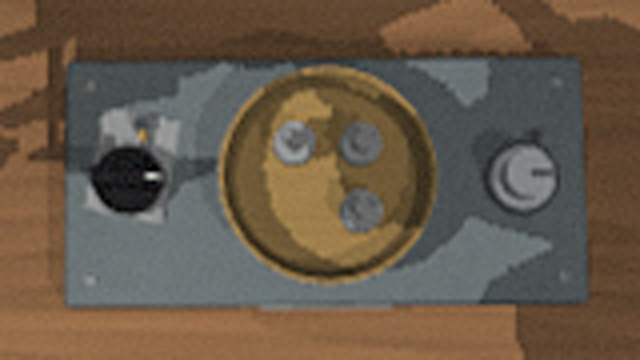

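Three weights are in the bowl. C is at (0.5036,0.3153).

>>> arm_command(increments=[-1.5, 8, -60, 0, 0, 0, -1.5, 8, -105, 0, 0, 0, -1.5, 8, -133, 0, 0, 0, -1.5, 8, -144, 0, 0, 0, -1.5, 8, -150, 0, 0, 0, -1.5, 8, -150, 0, 0, 0])

```text
t: 25.32
position: [0.504, 0.3155, 0.0286]
ee_rot: [-3.141, -0.008, -0.001]
ft_force: [-0.9, -0.7, 0.1]
width: 0.0457
```

>>> arm_command(increments=[0, 0, 0, 0, 0, 0, 0, 0, 0, 0, 0, 0, 0, 0, 0, 0, 0, 0, 0, 0, 0, 0, 0, 0, 0, 0, 40, 0, 0, 0, 0, 0, 90, 0, 0, 0, 0, 0, 130, 0, 0, 0, 0, 0, 130, 0, 0, 0], gripper=0)

```text
t: 26.32
position: [0.505, 0.3163, 0.1609]
ee_rot: [-3.139, -0.008, -0.008]
ft_force: [0.1, -0.4, -1.5]
width: 0.0135
```

>>> arm_command(increments=[-5, -50, 0, 0, 0, 0, -10, -110, 0, 0, 0, 0, -15, -170, 0, 0, 0, 0, -22, -230, 0, 0, 0, 0, -30, -290, 0, 0, 0, 0, -36, -345, 0, 0, 0, 0, -42, -395, 0, 0, 0, 0, -43, -404, -5, 0, 0, 0, -43, -405, -10, 0, 0, 0, -43, -405, -10, 0, 0, 0])

```text
t: 27.58
position: [0.4601, -0.0883, 0.1471]
ee_rot: [-3.141, -0.01, 0.003]
ft_force: [0.5, 0.8, -1.8]
width: 0.013
```

```bash
python3 - <<'E'
from h import *
st(); c=cam('wrist','w7.png')
E
```

```text
t 27.575 pos [ 0.4601 -0.0883  0.1471] yaw 0.35 tilt [-0.002  0.001 -1.   ] w 0.013 F [ 0.5  0.8 -1.8] M [ 0.   -0.11  0.05] q [-0.32  0.37  1.8   0.    0.97 -0.32]
```

View pics/w7.png

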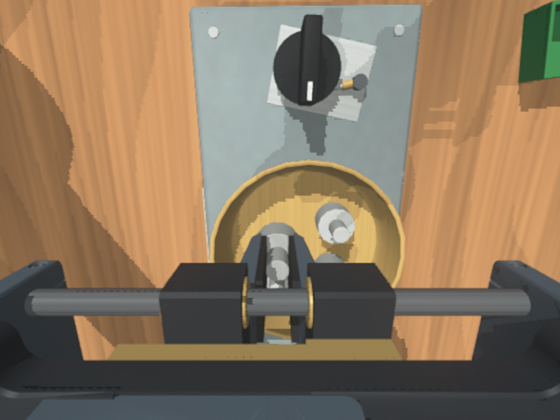

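>>> arm_command(increments=[0, 0, -30, 0, 0, 0, 0, 0, -52, 0, 0, 0, 0, 0, -60, 0, 0, 0, 0, 0, -60, 0, 0, 0])

```text
t: 28.12
position: [0.4606, -0.0889, 0.0879]
ee_rot: [-3.141, -0.01, 0.001]
ft_force: [-0.4, -0.3, -1.8]
width: 0.013
```

>>> arm_command(increments=[0, 0, 0, 0, 0, 0, 0, 0, 0, 0, 0, 0, 0, 0, 0, 0, 0, 0, 0, 0, 30, 0, 0, 0, 0, 0, 70, 0, 0, 0, 10, -20, 110, 0, 0, -10, 20, -70, 130, 0, 0, -20, 27, -130, 130, 0, 0, -30, 27, -175, 130, 0, 0, -40, 27, -175, 130, 0, 0, -50], gripper=0.32)

```text
t: 29.38
position: [0.4874, -0.2675, 0.2179]
ee_rot: [2.844, -1.333, 0.001]
ft_force: [0.0, 0.8, 0.0]
width: 0.0291
```

>>> arm_command(increments=[0, 0, 0, 0, 0, -10, 0, 0, 0, 0, 0, -15, 0, 0, 0, 0, 0, -15, 0, 0, 0, 0, 0, -15], gripper=0.6)

```text
t: 29.88
position: [0.4875, -0.2644, 0.218]
ee_rot: [-2.656, 1.678, -0.0]
ft_force: [0.4, 0.1, 0.1]
width: 0.0548
```

```bash
cat >> h.py <<'E'
def tare(c,name):
    W=cloud(c);z=W[...,2]
    m=(abs(W[...,0]-.487)<.035)&(abs(W[...,1]+.264)<.035)&(z>.086)&(z<.1)
    P=W[m]; print('tare',P.mean(0),cv2.minEnclosingCircle((P[:,:2]*1000).astype(np.float32)),len(P))
    u,v=proj(c,np.array([.487,-.264,.092])); g=c['img'][max(0,int(v)-45):int(v)+45,max(0,int(u)-45):int(u)+45]
    cv2.imwrite('pics/'+name,cv2.resize(g,None,fx=4.4,fy=4.4,interpolation=cv2.INTER_CUBIC)); print(u,v)
    # dark line pixels on top face
    mm=np.zeros(m.shape,np.uint8); mm[m]=255; mm=cv2.erode(cv2.morphologyEx(mm,cv2.MORPH_CLOSE,np.ones((5,5))),np.ones((3,3)))>0
    gr=cv2.cvtColor(c['img'],cv2.COLOR_BGR2GRAY); dk=mm&(gr<.45*np.median(gr[mm])); Q=np.array([pt(c,uu,vv,.092)[:2] for vv,uu in zip(*np.where(dk))])
    if len(Q): print('dark',len(Q),Q.mean(0))
E
python3 - <<'E'
from h import *
st(); c=cam('wrist','w8.png'); tare(c,'tz8.png')
c=cam('top'); bar(c); cv2.imwrite('pics/t8.png',cv2.resize(c['img'][190:280,230:390],None,fx=4,fy=4,interpolation=cv2.INTER_CUBIC))
c=cam('side'); cv2.imwrite('pics/s8.png',cv2.resize(c['img'][150:270,250:370],None,fx=4,fy=4,interpolation=cv2.INTER_CUBIC))
E
```

```text
t 29.875 pos [ 0.4875 -0.2644  0.218 ] yaw -64.58 tilt [ 0. -0. -1.] w 0.0548 F [0.4 0.1 0.1] M [ 0.04 -0.04 -0.07] q [-0.6   0.39  1.52  0.    1.24  0.52]
tare [ 0.4880096  -0.26442908  0.09202244] ((487.4150390625, -264.7682189941406), 17.997922897338867) 905
276.4138199475134 206.52822289337226
dark 18 [ 0.48699032 -0.2731323 ]
bar deg 88.72839566527229 [0.48292477 0.03535385 0.089768  ] ((483.4036560058594, 33.500213623046875), (13.193962097167969, 53.82753372192383), 0.1174011081457138)
```

View pics/w8.png

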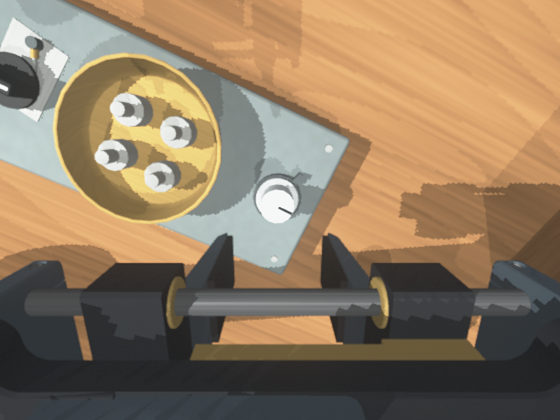

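View pics/s8.png

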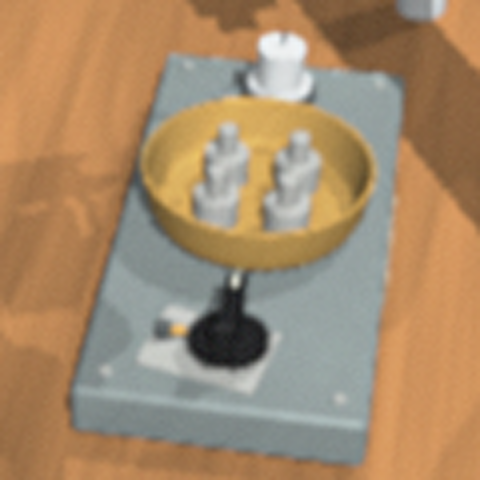

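View pics/tz8.png

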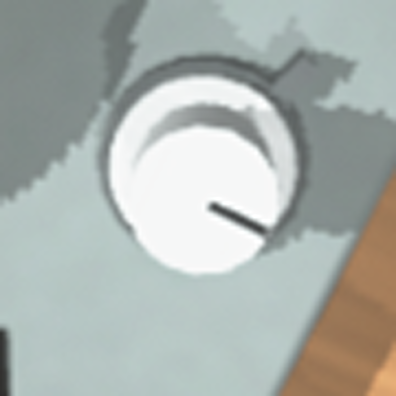

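All four weights stand in the bowl and the tare knob axis is at (0.4877,-0.2645). Gripping the knob.

>>> arm_command(increments=[0, 0, -60, 0, 0, 0, 0, 0, -105, 0, 0, 0, 0, 0, -135, 0, 0, 0, 0, 0, -148, 0, 0, 0, 0, 0, -153, 0, 0, 0, 0, 0, -153, 0, 0, 0])

```text
t: 30.78
position: [0.488, -0.2647, 0.0656]
ee_rot: [2.654, -1.681, 0.002]
ft_force: [-0.0, 0.1, 0.2]
width: 0.055
```

>>> arm_command(increments=[0, 0, 0, 0, 0, 0, 0, 0, 0, 0, 0, 0, 0, 0, 0, 0, 0, 0], gripper=0)

```text
t: 31.15
position: [0.4875, -0.2641, 0.0655]
ee_rot: [-2.654, 1.681, -0.0]
ft_force: [-1.4, 4.4, 9.1]
width: 0.0353
```

>>> arm_command(increments=[0, 0, 0, 0, 0, 9, 0, 0, 0, 0, 0, 18, 0, 0, 0, 0, 0, 27, 0, 0, 0, 0, 0, 36, 0, 0, 0, 0, 0, 45, 0, 0, 0, 0, 0, 54, 0, 0, 0, 0, 0, 60, 0, 0, 0, 0, 0, 60])

```text
t: 32.15
position: [0.4874, -0.264, 0.0655]
ee_rot: [-3.139, 0.126, 0.0]
ft_force: [-1.9, 5.4, 8.7]
width: 0.0352
```

```bash
python3 - <<'E'
from h import *
st()
E
```

```text
t 32.15 pos [ 0.4874 -0.264   0.0655] yaw -4.59 tilt [-0.  0. -1.] w 0.0352 F [-1.9  5.4  8.7] M [0.9  0.23 0.05] q [-0.6   0.59  1.68  0.    0.88 -0.52]
```

>>> arm_command(increments=[0, 0, 0, 0, 0, 8, 0, 0, 0, 0, 0, 16, 0, 0, 0, 0, 0, 20, 0, 0, 0, 0, 0, 20])

```text
t: 32.65
position: [0.4875, -0.2644, 0.0653]
ee_rot: [-3.114, -0.417, -0.0]
ft_force: [-2.3, 1.3, 6.6]
width: 0.0356
```

```bash
python3 - <<'E'
from h import *
st()
E
```

```text
t 32.65 pos [ 0.4875 -0.2644  0.0653] yaw 15.25 tilt [ 0.  0. -1.] w 0.0356 F [-2.3  1.3  6.6] M [ 0.38  0.3  -0.51] q [-0.6   0.59  1.68  0.    0.88 -0.87]
```

>>> arm_command(increments=[0, 0, 0, 0, 0, 7, 0, 0, 0, 0, 0, 12, 0, 0, 0, 0, 0, 15, 0, 0, 0, 0, 0, 15])

```text
t: 33.15
position: [0.4877, -0.2647, 0.0651]
ee_rot: [3.033, 0.818, 0.001]
ft_force: [-0.7, -1.7, 0.6]
width: 0.0356
```

```bash
python3 - <<'E'
from h import *
st()
E
```

```text
t 33.15 pos [ 0.4877 -0.2647  0.0651] yaw 30.18 tilt [ 0. -0. -1.] w 0.0356 F [-0.7 -1.7  0.6] M [-0.13 -0.06 -0.59] q [-0.6   0.59  1.68 -0.    0.88 -1.13]
```

>>> arm_command(increments=[0, 0, 0, 0, 0, 7, 0, 0, 0, 0, 0, 12, 0, 0, 0, 0, 0, 15, 0, 0, 0, 0, 0, 15])

```text
t: 33.65
position: [0.4877, -0.2644, 0.0649]
ee_rot: [2.901, 1.206, 0.0]
ft_force: [1.5, 1.0, -0.9]
width: 0.0351
```

```bash
python3 - <<'E'
from h import *
st()
E
```

```text
t 33.65 pos [ 0.4877 -0.2644  0.0649] yaw 45.15 tilt [ 0.  0. -1.] w 0.0351 F [ 1.5  1.  -0.9] M [ 0.15 -0.37 -0.69] q [-0.6   0.59  1.68  0.    0.88 -1.39]
```

The moment rises to -0.6 N·m and the grip slips, so the knob is at its stop. Releasing, then checking.

>>> arm_command(increments=[0, 0, 0, 0, 0, 0, 0, 0, 0, 0, 0, 0, 0, 0, 0, 0, 0, 0, 0, 0, 30, 0, 0, 0, 0, 0, 80, 0, 0, 0, 0, 0, 130, 0, 0, 0, 0, 0, 153, 0, 0, 0, 0, 0, 153, 0, 0, 0], gripper=0.6)

```text
t: 34.65
position: [0.4883, -0.2649, 0.2196]
ee_rot: [2.897, 1.208, 0.003]
ft_force: [-0.1, -0.5, 0.6]
width: 0.0547
```

```bash
python3 - <<'E'
from h import *
st(); c=cam('wrist','w9.png'); tare(c,'tz9.png'); c=cam('top'); bar(c)
E
```

```text
t 34.65 pos [ 0.4883 -0.2649  0.2196] yaw 45.29 tilt [ 0.003 -0.002 -1.   ] w 0.0547 F [-0.1 -0.5  0.6] M [ 0.01 -0.19 -0.01] q [-0.6   0.39  1.51 -0.    1.24 -1.4 ]
tare [ 0.48707923 -0.26344117  0.09200356] ((487.8249206542969, -263.752197265625), 18.038005828857422) 908
276.9554383392697 204.06651200003938
dark 16 [ 0.49583556 -0.26751639]
bar deg 87.92976595420987 [0.48261831 0.03495474 0.09010281] ((483.0482482910156, 34.87968826293945), (51.65884017944336, 13.564441680908203), 87.80056762695312)
```

View pics/w9.png

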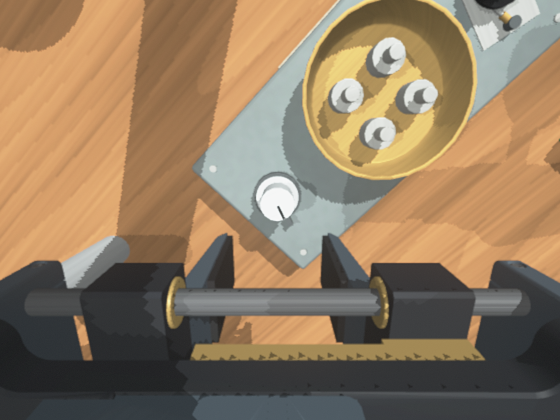

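View pics/tz9.png

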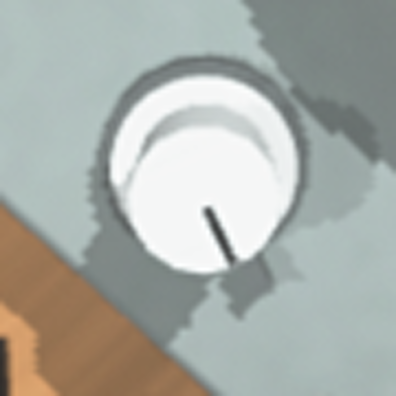

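The line went from -95° to -22°, a 73° (1.27 rad) turn ending in a slip at the stop. That fits the given range. Next is the lock knob, anticlockwise.

>>> arm_command(increments=[0, 60, 0, 0, 0, -10, 0, 120, 0, 0, 0, -20, -3, 180, 0, 0, 0, -30, -5.5, 240, 0, 0, 0, -40, -5.5, 290, -10, 0, 0, -46, -5.5, 300, -50, 0, 0, -46, -5.5, 300, -95, 0, 0, -46, -5.5, 300, -100, 0, 0, -46, -5.5, 300, -100, 0, 0, -46], gripper=0.5)

```text
t: 35.88
position: [0.482, 0.0353, 0.1181]
ee_rot: [3.142, -0.02, -0.002]
ft_force: [-0.2, -0.6, -0.3]
width: 0.0454
```

```bash
python3 - <<'E'
from h import *
st(); c=cam('wrist'); bar(c)
E
```

```text
t 35.875 pos [0.482  0.0353 0.1181] yaw -0.72 tilt [-0.001  0.    -1.   ] w 0.0454 F [-0.2 -0.6 -0.3] M [-0.03 -0.11 -0.05] q [-0.05  0.43  1.8  -0.    0.91 -0.04]
bar deg 88.91745378710804 [0.48289918 0.0387052  0.09150786] ((483.0958251953125, 36.17630386352539), (55.22626495361328, 12.776175498962402), 89.19178771972656)
```

>>> arm_command(increments=[0.5, 0.5, -30, 0, 0, 0, 0.5, 0.5, -45, 0, 0, 0, 0.5, 0.5, -52, 0, 0, 0, 0.5, 0.5, -52, 0, 0, 0])

```text
t: 36.42
position: [0.483, 0.0359, 0.0665]
ee_rot: [3.141, -0.02, 0.001]
ft_force: [-0.5, -0.2, 0.2]
width: 0.0455
```

>>> arm_command(increments=[0, 0, 0, 0, 0, 0, 0, 0, 0, 0, 0, 0, 0, 0, 0, 0, 0, 0], gripper=0)

```text
t: 36.8
position: [0.4827, 0.036, 0.0662]
ee_rot: [3.142, -0.019, 0.001]
ft_force: [-0.7, -1.1, -0.2]
width: 0.0184
```

>>> arm_command(increments=[0, 0, 0, 0, 0, 10, 0, 0, 0, 0, 0, 20, 0, 0, 0, 0, 0, 30, 0, 0, 0, 0, 0, 40, 0, 0, 0, 0, 0, 50, 0, 0, 0, 0, 0, 60, 0, 0, 0, 0, 0, 70, 0, 0, 0, 0, 0, 79, 0, 0, 0, 0, 0, 79, 0, 0, 0, 0, 0, 79])

```text
t: 38.05
position: [0.4824, 0.036, 0.0661]
ee_rot: [2.44, 1.978, -0.0]
ft_force: [-2.3, -2.4, 5.5]
width: 0.0128
```

```bash
python3 - <<'E'
from h import *
st()
E
```

```text
t 38.05 pos [0.4824 0.036  0.0661] yaw 78.05 tilt [-0. -0. -1.] w 0.0128 F [-2.3 -2.4  5.5] M [-0.27  0.34  0.1 ] q [-0.05  0.52  1.85 -0.    0.78 -1.41]
```

Now open the fingers and let it weigh for about 3 s.

>>> arm_command(increments=[0, 0, 0, 0, 0, 0, 0, 0, 0, 0, 0, 0, 0, 0, 0, 0, 0, 0, 0, 0, 60, 0, 0, 0, 0, 0, 70, 0, 0, 0, 0, 0, 70, 0, 0, 0, 0, 0, 70, 0, 0, 0, 0, 0, 70, 0, 0, 0, 0, 0, 70, 0, 0, 0, 0, 0, 70, 0, 0, 0], gripper=0.5)

```text
t: 39.3
position: [0.4824, 0.0361, 0.1356]
ee_rot: [-2.436, -1.983, 0.001]
ft_force: [-0.2, 0.4, 0.3]
width: 0.0456
```

```bash
python3 - <<'E'
from h import *
st(); c=cam('wrist','w10.png'); bar(c)
E
```

```text
t 39.3 pos [0.4824 0.0361 0.1356] yaw 78.3 tilt [-0.001  0.    -1.   ] w 0.0456 F [-0.2  0.4  0.3] M [ 0.08 -0.17 -0.  ] q [-0.05  0.4   1.78 -0.    0.96 -1.42]
bar deg 168.87649856514014 [0.47962094 0.03658149 0.0915195 ] ((482.0784606933594, 35.95396423339844), (12.560957908630371, 55.37041473388672), 78.36711883544922)
```

>>> arm_command(increments=[0, 0, 0, 0, 0, 0, 0, 0, 0, 0, 0, 0, 0, 0, 0, 0, 0, 0, 0, 0, 0, 0, 0, 0, 0, 0, 0, 0, 0, 0, 0, 0, 0, 0, 0, 0, 0, 0, 0, 0, 0, 0, 0, 0, 0, 0, 0, 0, 0, 0, 0, 0, 0, 0, 0, 0, 0, 0, 0, 0])

```text
t: 40.6
position: [0.4826, 0.0361, 0.1359]
ee_rot: [2.436, 1.983, 0.0]
ft_force: [0.3, 0.7, -0.0]
width: 0.0458
```

>>> arm_command(increments=[0, 0, 0, 0, 0, 0, 0, 0, 0, 0, 0, 0, 0, 0, 0, 0, 0, 0, 0, 0, 0, 0, 0, 0, 0, 0, 0, 0, 0, 0, 0, 0, 0, 0, 0, 0, 0, 0, 0, 0, 0, 0, 0, 0, 0, 0, 0, 0, 0, 0, 0, 0, 0, 0, 0, 0, 0, 0, 0, 0])

```text
t: 41.85
position: [0.4825, 0.036, 0.1359]
ee_rot: [2.436, 1.983, -0.0]
ft_force: [0.3, -1.0, 0.3]
width: 0.0454
```

View pics/w10.png

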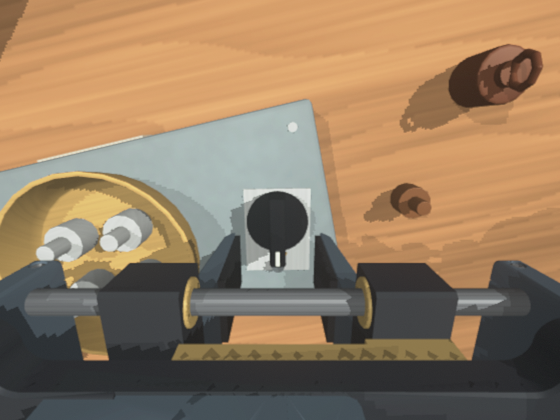

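The bar is back at its start angle of 168.9° and has been free for over 3 s. Locking again.

>>> arm_command(increments=[0, 0, -35, 0, 0, 0, 0, 0, -60, 0, 0, 0, 0, 0, -70, 0, 0, 0, 0, 0, -70, 0, 0, 0])

```text
t: 42.35
position: [0.4824, 0.0361, 0.0658]
ee_rot: [-2.436, -1.983, 0.001]
ft_force: [0.6, -0.6, 0.8]
width: 0.0454
```

>>> arm_command(increments=[0, 0, 0, 0, 0, 0, 0, 0, 0, 0, 0, 0, 0, 0, 0, 0, 0, 0, 0, 0, 0, 0, 0, 0], gripper=0)

```text
t: 42.85
position: [0.4827, 0.0359, 0.0662]
ee_rot: [2.436, 1.983, 0.0]
ft_force: [-1.0, -1.7, 5.9]
width: 0.013
```

>>> arm_command(increments=[0, 0, 0, 0, 0, -10, 0, 0, 0, 0, 0, -20, 0, 0, 0, 0, 0, -30, 0, 0, 0, 0, 0, -40, 0, 0, 0, 0, 0, -50, 0, 0, 0, 0, 0, -60, 0, 0, 0, 0, 0, -70, 0, 0, 0, 0, 0, -79, 0, 0, 0, 0, 0, -79, 0, 0, 0, 0, 0, -79])

```text
t: 44.1
position: [0.4826, 0.0358, 0.0662]
ee_rot: [3.141, -0.019, 0.0]
ft_force: [-1.9, -2.9, 6.9]
width: 0.0129
```

>>> arm_command(increments=[0, 0, 0, 0, 0, 0, 0, 0, 0, 0, 0, 0, 0, 0, 0, 0, 0, 0, 0, 0, 40, 0, 0, 0, 0, 0, 90, 0, 0, 0, -30, 0, 150, 0, 0, 0, -60, -30, 190, 0, 0, 0, -60, -60, 190, 0, 0, 0, -60, -60, 190, 0, 0, 0], gripper=0.5)

```text
t: 45.22
position: [0.4226, -0.0252, 0.2565]
ee_rot: [3.141, -0.022, 0.002]
ft_force: [-0.6, 1.0, 0.1]
width: 0.0453
```

```bash
python3 - <<'E'
from h import *
st(); c=cam('top'); bar(c); tare(c,'x.png'); c=cam('wrist','w11.png');bar(c); tare(c,'tz11.png')
W=cloud(c)
m=((W[...,2]>.088)&(W[...,2]<.11)&(np.hypot(W[...,0]-.485,W[...,1]+.1155)<.07)).astype(np.uint8)
n,l,s,ce=cv2.connectedComponentsWithStats(m)
for i in range(1,n):
    if s[i,4]>20: print(W[l==i].mean(0).round(3),s[i,4])
c=cam('side','s11.png')
E
```

```text
t 45.225 pos [ 0.4226 -0.0252  0.2565] yaw -0.82 tilt [ 0.001 -0.001 -1.   ] w 0.0453 F [-0.6  1.   0.1] M [ 0.   -0.12  0.01] q [-0.2   0.16  1.75 -0.    1.24 -0.19]
bar deg nan [nan nan nan] ((0.0, 0.0), (0.0, 0.0), 0.0)
tare [ 0.48763605 -0.26502613  0.091304  ] ((488.16131591796875, -265.0473327636719), 17.676422119140625) 103
361.93427459489 232.58115690761025
dark 2 [ 0.49622925 -0.26730106]
bar deg 88.70372942837359 [0.48189714 0.03614338 0.09096817] ((482.7889709472656, 35.27948760986328), (55.40541458129883, 13.155655860900879), 88.96495819091797)
tare [nan nan nan] ((0.0, 0.0), 0.0) 0
326.0528449193698 365.0370144832541
[ 0.46  -0.088  0.097] 129
[ 0.51  -0.089  0.097] 140
[ 0.46  -0.136  0.096] 85h.py:36: RuntimeWarning: Mean of empty slice.
  P=W[m]; d=P[:,:2]-P[:,:2].mean(0); ww,v=np.linalg.eigh(d.T@d/len(d)); a=v[:,1]; print('bar deg',np.degrees(np.arctan2(a[1],a[0])),P.mean(0),cv2.minAreaRect((P[:,:2]*1000).astype(np.float32)))
  ret = um.true_divide(
h.py:36: RuntimeWarning: invalid value encountered in divide
  P=W[m]; d=P[:,:2]-P[:,:2].mean(0); ww,v=np.linalg.eigh(d.T@d/len(d)); a=v[:,1]; print('bar deg',np.degrees(np.arctan2(a[1],a[0])),P.mean(0),cv2.minAreaRect((P[:,:2]*1000).astype(np.float32)))
h.py:40: RuntimeWarning: Mean of empty slice.
  P=W[m]; print('tare',P.mean(0),cv2.minEnclosingCircle((P[:,:2]*1000).astype(np.float32)),len(P))
  return _methods._mean(a, axis=axis, dtype=dtype,
  ret = ret.dtype.type(ret / rcount)
```

View pics/w11.png

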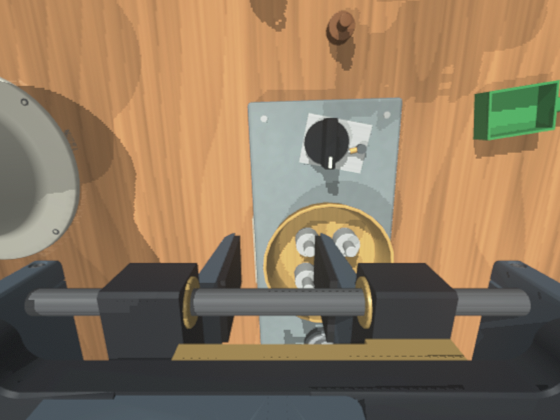

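View pics/s11.png

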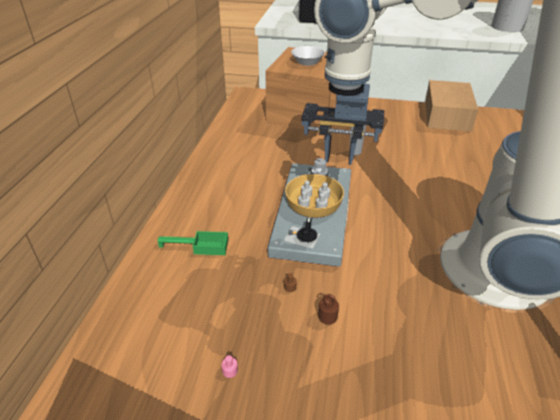

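```bash
python3 -c "
from h import *
print(manip.job_done())"
```

```text
the job is handed in; nothing more can be done
None
```

The check weighing is done and handed in at about t = 45 s, well under the 210 s limit. No verdict was reported.

**What I did**
1. Turned the lock knob clockwise past its detent, so the beam was locked.
2. Put all four bright steel weights upright in the bowl. One of them had been knocked a few centimetres aside during the run, so I measured it again before picking it up.
3. Turned the tare knob anticlockwise until it met its stop. The line on top had turned about 73°, and the moment rose to about 0.6–0.7 N·m as the grip slipped on the knob.
4. Clicked the lock knob back, left the beam free for more than 3 s with the fingers off it, and clicked it clockwise again.

**Last checks**
- **Lock:** the bar stands at 88.7°, the same angle as after the first locking.
- **Weights:** the side view shows all four in the bowl and none left on the table. The last wrist view picked out only three, because the gripper hid the fourth.
- **Tare:** the line is still where the stop left it, judged from only 2 dark pixels in the top view. The last wrist view could not see this knob.
- **Other objects:** the rusty weight, the scoop and both look-alikes stand where they were. I did not measure the measuring cylinder again at the end, but the robot never went near it at low height.
- **Robot:** the gripper was holding and touching nothing when I handed in.

The top view could not measure the lock bar at the end because the arm was in the way, so the lock reading comes from the wrist camera alone.

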